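# Mount the round-bottomed flask on the ring stand and close the neck fork

### The arm

A 7-joint arm with a two-finger parallel gripper is mounted at the origin on a cart in front of the work surface, level with it; the furniture and walls round the work are solid. World frame = base frame: x ahead of the robot, y to its left, z up, the work surface at z = 0. Lengths are in m, angles in rad, forces in N, time in s.
With the tool pointing down it reaches from about 0.35 to 0.9 m from the base axis. Payload 8.1 kg.
Tool frame: the origin (TCP) lies midway between the tips of the shut fingers; the grasp point (between the pads) lies 19 mm behind it; z points along the fingers, y is the line along which they close (so a half turn about z gives the same grasp; the last joint's range is limited). The gripper opens to 85 mm and grips with 20 to 120 N. Pads are 22 mm wide; open, the fingers measure 114 mm over their backs; the gripper's body (76 mm by 85 mm) begins 54 mm behind the grasp point. The pads swing forward as they close: fully open they stand 13 mm farther back than shut.
Start: joints at [-1.307, 0.434, 0.025, 1.573, -0.012, 1.134, -0.075], TCP at [0.224, 0.583, 0.231] pointing down, gripper open.
Joint ranges: [-2.62, 2.62], [-0.44, 2.09], [-1.27, 1.32], [0.08, 2.57], [-1.32, 4.46], [0.12, 2], [-2.74, 2.74]. Speed limits (rad/s): [2.22, 2.22, 3.01, 3.01, 3.14, 3.14, 3.14].

### API

Orientations are given as [roll, pitch, yaw] about the fixed x, y, z axes, in that order (R = Rz(yaw) Ry(pitch) Rx(roll)).
In Python, from rig import robot gives the robot as it stands.
- The arm moves only by the tool send_rows, never from a script. Its argument "commands" is text: rows parted by semicolons, each of 5 numbers parted by spaces: the opening, from -1 (shut) to 1 (fully open), then the shift along the tool's x, y, z in m, then the turn about the tool's z in degrees. In form: hand tx ty tz spin; .... A call has 1 to 20 rows; each row is the pose to reach, as a shift and turn from the pose commanded when the call began, along the tool's axes at that moment; what a row does not reach only later rows make up. A row lasts 1/8 s, in which the tool goes at most 62.5 mm and 10.7 degrees, less where a joint would pass 70% of its speed; a pose out of reach is approached as far as the arm can. A call with a gripper value outside its range is refused whole. The fingers move at their own pace and stop on an object; "force" is the grip in N (left out, the last holds). Time passes only in rows, so rows that repeat a pose let the fingers close. It gives the time, the measured TCP pose, the force, the opening and the grip force at its end, in the units of the state.
- robot.state(): the state, without advancing time (a new reading comes with each control period).
- robot.get_image(name): name is "scene" or "top"; returns a dict with "frame" (420x560x3 uint8, red, green, blue), "fov_y" (degrees; the focal length in pixels is half the picture's height over the tangent of half this angle, whatever the lens; pixels are square), "cx", "cy" (the principal point, pixels), "R" (3x3) and "t" (3): a world point X has camera coordinates R X + t. Camera axes: x right, y down, z forward; pixel columns grow to the right and rows downward; lengths in m; the calibration is good to about 2 mm. A picture is of the moment at which its call begins. There is no depth.
- robot.close_job(): hands the job in; it is judged then, once.
The state is a dict: "time": time; "joint_pos": joint angles; "joint_vel": joint speeds; "joint_efforts": joint torques, N m; "position": TCP position; "tcp_rot": TCP orientation; "contact_force": force on the tool from outside, world axes, zero at the start; "wrist_torque": the same for the moment, N m; "finger_gap": finger opening in m; "grip_force": force on a finger pad.
Only numpy, scipy, OpenCV 4.12 (cv2) and the standard library are available. Lean on these libraries where they do the work, as an engineer would, in place of code of your own. Each camera call takes 0.05 s, during which the arm holds its last target. There are 200 camera calls.

### The job

Take the larger round-bottomed flask out of its slanting drying cradle and set it gently, upright and level, in the ring of the support stand; if the stand's swinging fork is in the way, swing it aside first. Let the flask go, then swing the fork round fully home so that it holds the neck. Leave the smaller flask in its cradle and do not disturb the other glassware.

Things in the scene. Friction and masses are not known exactly. Their poses are not given: they have to be found in the camera images.
- flask_large: Larger round-bottomed flask, clear glass, loose, about 0.16 kg, balanced near the bulb's centre = origin; +z up the neck; same all round. Bulb 86 mm ball. Neck: straight cylinder 26 mm thick from 47 mm above the origin to the mouth at 121 mm. Starts leaning about 35 degrees in cradle_large, neck slanting up to the robot's side.
- flask_small: Smaller round-bottomed flask, same shape, loose: bulb 64 mm, neck 22 mm thick, mouth 92 mm above the origin (bulb's centre), +z up the neck. Leans in cradle_small and stays there. Too small for the stand's ring: it would fall through.
- cradle_large: Fixed drying cradle of the larger flask: grey drip tray 122 x 92 x 11 mm, slanting wire ring for the bulb, wire saddle under the neck. Origin: underside centre; the neck leans to its -x; bulb's centre at (15, 0, 56) mm. The saddle's 6 mm wires cross under the neck 60 to 66 mm from the bulb's centre, out to 24 mm beside the neck axis: grip the neck above them. Open above: lift straight up.
- cradle_small: Fixed drying cradle of the smaller flask, likewise: tray 104 x 80 x 11 mm, bulb's centre at (15, 0, 45) mm in its frame. The two cradles stand side by side, either way round.
- ring_center (a point): Centre of the fixed stand's level support ring, 85 mm above the bench: 8 mm round steel bar, 66 mm inside, 82 mm outside. With the larger flask seated level its bulb's centre is 29 mm above this point. The stand has a grey base plate 200 x 130 mm, 13 mm high, and a rod 12 mm thick whose top is 197 mm above the bench.
- rod_axis (a point): Point on the axis of the stand's upright rod, 167 mm above the bench, level with the swinging fork; 110 mm horizontally from ring_center.
- fork (a joint): Angle of the swinging neck fork about the rod, rad. 0 = home at its stop: arm pointing from rod_axis over ring_center, a seated flask's neck in the middle of the fork. Grows anticlockwise seen from above (towards the robot's right) to 1.75 as it swings aside. It stays where it is left; about 2 N at the knob moves it. Clear of the flask's way down beyond about 0.8.
- fork_center (a point): Centre of the fork's U, 110 mm from rod_axis: a level U of 8 mm cork-covered bar, 37 mm inside, 163 to 171 mm above the bench, reaching 78 to 142 mm from the rod, open on the side that leads as it closes; a 10 mm bar joins it to the rod.
- knob_top (a point): Top centre of the fork's upright black knob: a post 15 mm thick, 42 mm high on the fork's arm, 58 mm from rod_axis, top 213 mm above the bench. Push it or take it from above to swing the fork.
- plugged_flask: Bystander: conical flask with cotton plug, 60 mm foot, 134 mm high; origin at the underside.
- tube_beaker: Bystander: glass beaker full of tubes, 78 mm wide, 156 mm high; origin at the underside.
- white_jar: Bystander: white jar with screw lid, 98 mm wide, 104 mm high; origin at the underside.
There are look-alikes about, which are no part of the job. What is shaped like the part that bears ring_center but red is not meant. What is shaped like the flask_large but turquoise is not meant.

How it is judged:
By the outcome, as a careful person would: the job done as asked, in the order asked, and still so for the second after the job is handed in, with the robot touching nothing.
It also fails if it takes over 64 s, if anything falls off the work surface, if the arm or the gripper's body presses on something with over 40 N, if the wrist force passes 120 N, or if a joint passes its speed limit or range.

## Working session

There is one attempt and no reset: what is moved stays moved. The work goes in short steps, Python scripts to look and compute and a tool call to move; the robot and the scene stay as the last step left them, time stands still between calls to the robot, and variables do not carry over. Pictures are saved under pics/ and viewed, at most 10 in all, crops included, and the job is handed in when it is done.

Besides the shell and the picture viewer there is one more tool, called after "Request:" as name(argument=value, ...) on one line, values as JSON. send_rows: Moves the arm, as the interface text tells. Its arguments: {"type":"object","properties":{"commands":{"type":"string"},"force":{"type":"number"}},"required":["commands"]}

```bash
mkdir -p pics; ls
cat > h.py <<'E'
import numpy as np, cv2
from rig import robot
def snap(n,f):
    d=robot.get_image(n); cv2.imwrite(f'pics/{f}.png',cv2.cvtColor(d['frame'],cv2.COLOR_RGB2BGR)); np.savez(f'pics/{f}.npz',**d); return d
def K(d): return 210/np.tan(np.radians(float(d['fov_y']))/2)
def ray(d,u,v):
    f=K(d); R=np.array(d['R']);t=np.array(d['t'])
    w=R.T@np.array([(u-d['cx'])/f,(v-d['cy'])/f,1.]); return -R.T@t,w/np.linalg.norm(w)
def onz(d,u,v,z):
    o,w=ray(d,u,v); return o+w*(z-o[2])/w[2]
def proj(d,X):
    c=np.array(d['R'])@np.array(X)+np.array(d['t']); f=K(d); return np.array([f*c[0]/c[2]+d['cx'],f*c[1]/c[2]+d['cy']])
def tri(d1,p1,d2,p2):
    o1,a=ray(d1,*p1);o2,b=ray(d2,*p2)
    s=np.linalg.lstsq(np.c_[a,-b],o2-o1,rcond=None)[0]
    A=o1+s[0]*a;B=o2+s[1]*b; return (A+B)/2,np.linalg.norm(A-B)
E
python3 - <<'E'
from h import *
for n in('scene','top'):
    d=snap(n,n+'0'); print(n,d['fov_y'],d['cx'],d['cy'],-np.array(d['R']).T@d['t'],np.array(d['R']).round(2).tolist())
print(robot.state())
a=cv2.imread('pics/scene0.png');b=cv2.imread('pics/top0.png')
E
```

```text
pics
scene 52.973128837015764 274.59578359978815 214.07388916458163 [ 0.04555187 -1.31519614  0.81512351] [[0.89, -0.46, -0.01], [-0.22, -0.41, -0.88], [0.4, 0.79, -0.47]]
top 45.98168432004999 288.21391595608515 205.95382063270054 [ 0.4418919  -0.21426481  1.69421488] [[0.02, -1.0, -0.01], [-1.0, -0.02, -0.09], [0.09, 0.01, -1.0]]
{'time': 0.1, 'joint_pos': array([-1.30659448,  0.43514888,  0.02496647,  1.57400501, -0.01158959,
        1.13402143, -0.07509279]), 'joint_vel': array([ 0.00026147, -0.00103477, -0.00154241, -0.00035761,  0.00084383,
        0.00067546,  0.00033049]), 'joint_efforts': array([ 1.80038729e-03, -6.71755385e+01,  1.02756925e+00, -3.16897130e+01,
        1.57906220e-02,  7.21278484e-03, -3.86442537e-05]), 'position': array([0.22402859, 0.58297539, 0.23060755]), 'tcp_rot': array([-3.14016130e+00,  1.36901746e-04,  2.77473958e+00]), 'contact_force': array([-0.59381458,  1.15750943,  0.10639566]), 'wrist_torque': array([ 0.04179465, -0.03866851, -0.02694147]), 'grip_force': 0.0, 'finger_gap': 0.0852371197801265}
```

View pics/scene0.png

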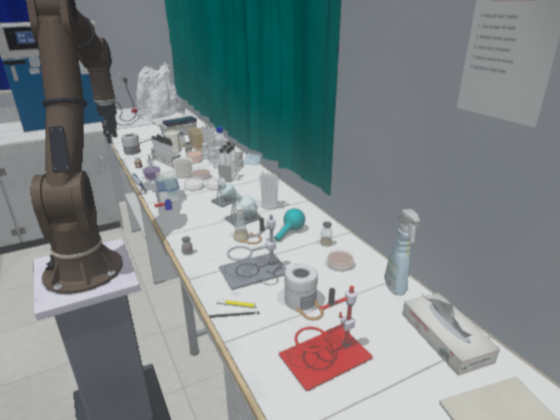

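View pics/top0.png

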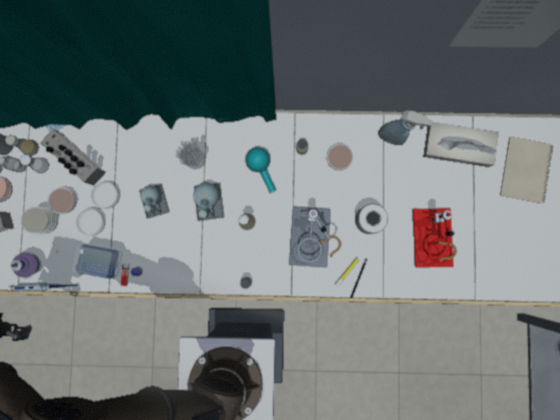

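The top view shows two cradles at about (207,200) and (153,200). The right one has the bigger tray, so it should hold the larger flask. The grey stand is at (310,237), with its fork at about (330,243). The decoys are the red stand at (434,238) and the turquoise flask at (258,160). I'll confirm this in an enlarged crop.

Run:
```python
import cv2,numpy as np
b=cv2.imread('pics/top0.png')
c=cv2.resize(b[165:275,130:350],None,fx=3.6,fy=3.6,interpolation=cv2.INTER_CUBIC)
a=cv2.imread('pics/scene0.png')
s=cv2.resize(a[165:295,200:320],None,fx=4.6,fy=4.6,interpolation=cv2.INTER_CUBIC)
cv2.imwrite('pics/c1.png',c);cv2.imwrite('pics/c2.png',s)
```

```text
(no output)
```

View pics/c1.png

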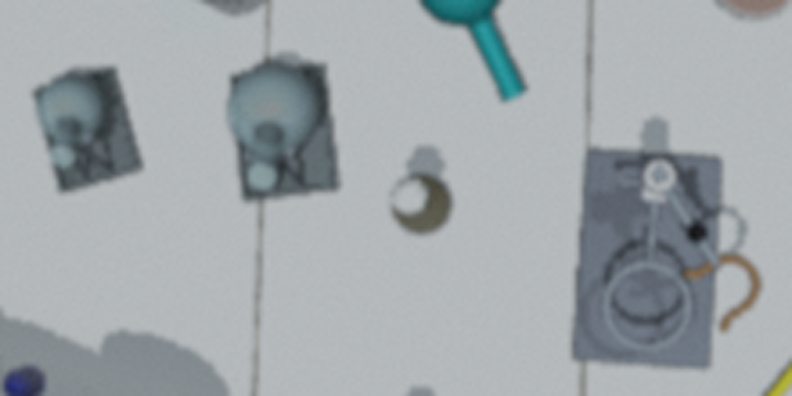

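View pics/c2.png

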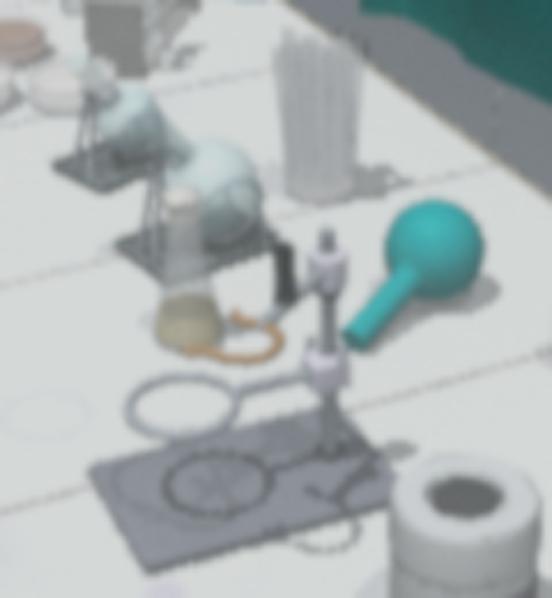

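The crops confirm it. The flask in the right cradle (bulb c1 (276,110), mouth (262,177)) is clearly bigger than the left one (bulb (73,103)), so it is flask_large. The grey stand has its ring at c1 (648,305), rod (659,175), black knob (698,232) and cork fork at about (722,292). The fork is only partly aside. The red stand and turquoise flask are the decoys.

Run:
```python
from h import *
T=dict(np.load('pics/top0.npz'));S=dict(np.load('pics/scene0.npz'))
c=lambda u,v:(u/3.6+130,v/3.6+165)
s=lambda u,v:(u/4.6+200,v/4.6+165)
P=lambda n,u,v,z:print(n,onz(T,*c(u,v),z).round(4))
ring=onz(T,*c(648,305),.085);rod=onz(T,*c(659,175),.197);knob=onz(T,*c(698,232),.213);fk=onz(T,*c(722,292),.167)
print('ring',ring,'rod',rod,np.linalg.norm((ring-rod)[:2]),'knob',knob,np.linalg.norm((knob-rod)[:2]),'fork',fk,np.linalg.norm((fk-rod)[:2]))
a=lambda p:np.arctan2(*(p-rod)[[1,0]])
print('angles',a(ring),a(knob)-a(ring),a(fk)-a(ring))
tr=np.array([onz(T,*c(*p),.011) for p in[(231,75),(325,64),(340,186),(245,200)]])
print('tray',tr.mean(0),np.linalg.norm(np.roll(tr,-1,0)-tr,axis=1), 'dir neck',np.arctan2(*((tr[2]+tr[3]-tr[0]-tr[1])[[1,0]])))
b=onz(T,*c(276,110),.056)
L=.121;th=np.radians(35);m=onz(T,*c(262,177),.056+L*np.cos(np.radians(35))) 
for th in(30,35,40,55):print(th,onz(T,*c(262,177),.056+.121*np.sin(np.radians(90-th)))-b)
print('bulb',b,'tri',tri(T,c(276,110),S,s(212,192)))
for n,p in(('knob',knob),('ring',ring),('rod',rod),('fork',fk)):
  q=proj(S,p);print(n,(q-[200,165])*4.6)
for n,u,v,h in(('plug',408,195,.134),('jar',0,0,.104)):
  print(n,onz(T,*(c(u,v) if n=='plug' else (372,219)),h))
```

```text
ring [ 0.45051468 -0.27206023  0.085     ] rod [ 0.55916927 -0.27561344  0.197     ] 0.10871267397367973 knob [ 0.51104325 -0.30804732  0.213     ] 0.05803507394167781 fork [ 0.46236226 -0.33209534  0.167     ] 0.11207944813496808
angles 3.108902407278044 -5.657476421091106 -5.72233471855468
tray [0.60892012 0.07256941 0.011     ] [0.09023477 0.11771552 0.09092028 0.12041004] dir neck -2.991027136827472
30 [-0.07010417 -0.00836447  0.10478907]
35 [-0.06969033 -0.0073287   0.0991174 ]
40 [-0.06922144 -0.00615517  0.09269138]
55 [-0.06752215 -0.00190216  0.06940275]
bulb [0.62388522 0.07413643 0.056     ] tri (array([0.62553966, 0.07477768, 0.05015319]), np.float64(0.0021527943771554895))
knob [277.40443783 242.69107961]
ring [179.28190833 404.87726717]
rod [321.40855825 227.30049419]
fork [226.84160771 338.46756215]
plug [ 0.54232821 -0.05822589  0.134     ]
jar [ 0.55266743 -0.46907001  0.104     ]
```

```bash
cat >> h.py <<'E'
def rows(pts,psi):
    s=robot.state(); y=s['tcp_rot'][2]; p=s['position']
    print('t',round(s['time'],2),'tcp',p.round(4),'yaw',round(y,3),'gap',round(s['finger_gap'],4),'F',s['contact_force'].round(1),'j7',round(s['joint_pos'][6],2))
    for q in pts:
        d=np.array(q)-p
        print('to',np.round(q,3),': tx %.4f ty %.4f tz %.4f'%(np.cos(y)*d[0]+np.sin(y)*d[1],np.sin(y)*d[0]-np.cos(y)*d[1],-d[2]))
    print('spin',np.degrees((y-psi+np.pi)%(2*np.pi)-np.pi).round(1))
E
python3 -c "
from h import *
rows([(.26,.55,.33),(.45,.2,.33),(.511,-.308,.33),(.511,-.308,.26)],.593)"
```

```text
t 0.1 tcp [0.224  0.583  0.2306] yaw 2.775 gap 0.0852 F [-0.6  1.2  0.1] j7 -0.08
to [0.26 0.55 0.33] : tx -0.0454 ty -0.0179 tz -0.0994
to [0.45 0.2  0.33] : tx -0.3483 ty -0.2764 tz -0.0994
to [ 0.511 -0.308  0.33 ] : tx -0.5875 ty -0.7288 tz -0.0994
to [ 0.511 -0.308  0.26 ] : tx -0.5875 ty -0.7288 tz -0.0294
spin 125.0
```

Request:
send_rows(commands="1 -0.045 -0.018 -0.1 10; 1 -0.045 -0.018 -0.1 20; 1 -0.348 -0.276 -0.1 30; 1 -0.348 -0.276 -0.1 40; 1 -0.348 -0.276 -0.1 50; 1 -0.348 -0.276 -0.1 60; 1 -0.348 -0.276 -0.1 70; 1 -0.348 -0.276 -0.1 80; 1 -0.348 -0.276 -0.1 90; 1 -0.5875 -0.729 -0.1 100; 1 -0.5875 -0.729 -0.1 110; 1 -0.5875 -0.729 -0.1 120; 1 -0.5875 -0.729 -0.1 125; 1 -0.5875 -0.729 -0.1 125; 1 -0.5875 -0.729 -0.1 125; 1 -0.5875 -0.729 -0.1 125; 1 -0.5875 -0.729 -0.1 125; 1 -0.5875 -0.729 -0.1 125; 1 -0.5875 -0.729 -0.1 125; 1 -0.5875 -0.729 -0.1 125", force=20)

```text
time: 2.6
position: [0.5116, -0.3058, 0.3311]
tcp_rot: [-3.14, -0.001, 0.595]
contact_force: [1.2, 0.3, 0.1]
finger_gap: 0.0854
grip_force: 0.0
```

```bash
python3 -c "
from h import *
rod=np.array([.5592,-.2756]);k=lambda a,z,r=.058:(*(rod+r*np.array([np.cos(3.109+a),np.sin(3.109+a)])),z)
rows([k(.626,.255),k(.626,.182),k(.8,.182),k(1.0,.182),k(1.2,.182),k(1.4,.182),k(1.4,.29)],.593)"
```

```text
t 2.6 tcp [ 0.5116 -0.3058  0.3311] yaw 0.595 gap 0.0854 F [1.2 0.3 0.1] j7 -0.22
to [ 0.511 -0.308  0.255] : tx -0.0016 ty 0.0016 tz 0.0761
to [ 0.511 -0.308  0.182] : tx -0.0016 ty 0.0016 tz 0.1491
to [ 0.517 -0.316  0.182] : tx -0.0008 ty 0.0116 tz 0.1491
to [ 0.526 -0.323  0.182] : tx 0.0023 ty 0.0228 tz 0.1491
to [ 0.536 -0.329  0.182] : tx 0.0076 ty 0.0331 tz 0.1491
to [ 0.547 -0.332  0.182] : tx 0.0148 ty 0.0421 tz 0.1491
to [ 0.547 -0.332  0.29 ] : tx 0.0148 ty 0.0421 tz 0.0411
spin 0.1
```

Request:
send_rows(commands="1 -0.0016 0.0016 0.05 0; 1 -0.0016 0.0016 0.09 0; 1 -0.0016 0.0016 0.12 0; 1 -0.0016 0.0016 0.14 0; 1 -0.0016 0.0016 0.149 0; 1 -0.0016 0.0016 0.149 0; -1 -0.0016 0.0016 0.149 0; -1 -0.0016 0.0016 0.149 0; -1 -0.0016 0.0016 0.149 0; -1 -0.0016 0.0016 0.149 0; -1 -0.0016 0.0016 0.149 0; -1 -0.0016 0.0016 0.149 0; -1 -0.0016 0.0016 0.149 0; -1 -0.0016 0.0016 0.149 0", force=25)

```text
time: 4.35
position: [0.5107, -0.3101, 0.1825]
tcp_rot: [3.141, -0.0, 0.593]
contact_force: [-1.1, 0.7, 5.7]
finger_gap: 0.0143
grip_force: 25.7
```

Request:
send_rows(commands="-1 0.0002 0.005 0 -5; -1 0.0008 0.010 0 -10; -1 0.002 0.0155 0 -16; -1 0.0039 0.0212 0 -21; -1 0.0064 0.0265 0 -27; -1 0.0092 0.0315 0 -33; -1 0.0126 0.036 0 -39; -1 0.0164 0.0405 0 -44; -1 0.0164 0.0405 0 -44; 0.2 0.0164 0.0405 0 -44; 0.2 0.0164 0.0405 0 -44; 0.2 0.0164 0.0405 0 -44; 0.2 0.0164 0.0405 -0.04 -44; 0.5 0.0164 0.0405 -0.08 -44; 1 0.0164 0.0405 -0.13 -44; 1 0.0164 0.0405 -0.16 -44; 1 0.0164 0.0405 -0.16 -44")

```text
time: 6.48
position: [0.5475, -0.3352, 0.3449]
tcp_rot: [3.137, 0.001, 1.361]
contact_force: [-0.6, -0.1, -0.9]
finger_gap: 0.0855
grip_force: 0.0
```

Run:
```python
from h import *
d=np.array([-.9926,-.12]);b=np.array([.6245,.0743]);
def g(s,deg,zc=.056):
    t=np.radians(deg);return (*(b+d*s*np.sin(t)),zc+s*np.cos(t)-.019)
p=g(.097,35)
rows([(.55,.0,.35),(p[0],p[1],.3),(p[0],p[1],.2),p],.12)
for a in(35,28,21,14,7,0):print(a,np.round(np.array(g(.097,a))-p,4))
```

```text
t 6.47 tcp [ 0.5475 -0.3352  0.3449] yaw 1.361 gap 0.0855 F [-0.6 -0.1 -0.9] j7 0.48
to [0.55 0.   0.35] : tx 0.3284 ty -0.0675 tz -0.0051
to [0.569 0.068 0.3  ] : tx 0.3985 ty -0.0628 tz 0.0449
to [0.569 0.068 0.2  ] : tx 0.3985 ty -0.0628 tz 0.1449
to [0.569 0.068 0.116] : tx 0.3985 ty -0.0628 tz 0.2285
spin 71.1
35 [0. 0. 0.]
28 [0.01   0.0012 0.0062]
21 [0.0207 0.0025 0.0111]
14 [0.0319 0.0039 0.0147]
7 [0.0435 0.0053 0.0168]
0 [0.0552 0.0067 0.0175]
```

Request:
send_rows(commands="1 0.06 -0.01 -0.005 10; 1 0.12 -0.024 -0.005 20; 1 0.18 -0.037 -0.005 30; 1 0.24 -0.05 -0.005 40; 1 0.3 -0.06 -0.005 50; 1 0.36 -0.0628 0.02 60; 1 0.3985 -0.0628 0.045 71; 1 0.3985 -0.0628 0.06 71; 1 0.3985 -0.0628 0.08 71; 1 0.3985 -0.0628 0.08 71; 1 0.3985 -0.0628 0.08 71; 1 0.3985 -0.0628 0.08 71")

```text
time: 7.98
position: [0.5688, 0.0679, 0.2631]
tcp_rot: [-3.141, -0.001, 0.121]
contact_force: [0.3, 0.7, 0.3]
finger_gap: 0.0853
grip_force: 0.0
```

Run:
```python
from h import *
rows([(.569,.068,.2),(.569,.068,.116)],.12)
T=snap('top','top1');S=snap('scene','scene1')
a=cv2.imread('pics/scene1.png')[150:290,190:330];b=cv2.imread('pics/top1.png')[160:280,150:350]
a=cv2.resize(a,(420,420),interpolation=cv2.INTER_CUBIC);b=cv2.resize(b,(700,420),interpolation=cv2.INTER_CUBIC)
cv2.imwrite('pics/c3.png',cv2.resize(np.hstack([a,b]),(800,300)))
rod=np.array([.5592,-.2756,.213]);print(proj(T,rod+[.058*np.cos(4.509),.058*np.sin(4.509),0]))
h=cv2.cvtColor(T['frame'],cv2.COLOR_RGB2GRAY)[215:245,315:350]; ys,xs=np.where(h<50);print('knob',xs.mean()+315,ys.mean()+215,len(xs))
k=onz(T,xs.mean()+315,ys.mean()+215,.21);print(k,np.linalg.norm((k-rod)[:2]),(np.arctan2(*(k-rod)[[1,0]])-3.109)%6.283)
```

```text
t 7.97 tcp [0.5688 0.0679 0.2631] yaw 0.121 gap 0.0853 F [0.3 0.7 0.3] j7 -1.38
to [0.569 0.068 0.2  ] : tx 0.0002 ty -0.0000 tz 0.0631
to [0.569 0.068 0.116] : tx 0.0002 ty -0.0000 tz 0.1471
spin 0.1
[332.17592609 217.44269476]
knob 330.875 217.875 8
[ 0.54632335 -0.32875506  0.21      ] 0.054692492108634846 1.3655352324922942
```

View pics/c3.png

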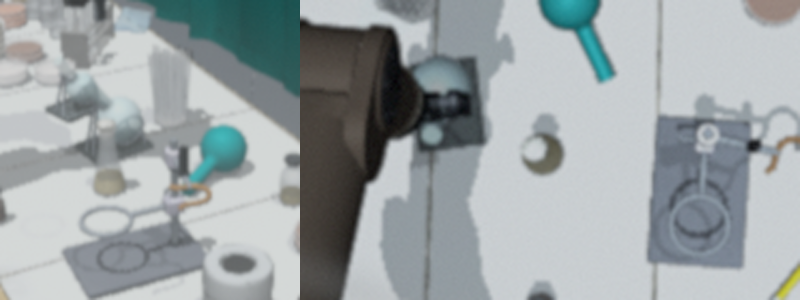

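Fork is now at about 1.37 rad (knob seen at (331,218)), well aside. The flask is undisturbed and the tool is above its neck.

Request:
send_rows(commands="1 0 0 0.05 0; 1 0 0 0.09 0; 1 0 0 0.12 0; 1 0 0 0.138 0; 1 0 0 0.147 0; 1 0 0 0.147 0; -1 0 0 0.147 0; -1 0 0 0.147 0; -1 0 0 0.147 0; -1 0 0 0.147 0; -1 0 0 0.147 0; -1 0 0 0.147 0; -1 0 0 0.147 0", force=20)

```text
time: 9.7
position: [0.5684, 0.0691, 0.1155]
tcp_rot: [-3.141, 0.0, 0.122]
contact_force: [-3.6, 2.9, 6.4]
finger_gap: 0.0259
grip_force: 20.1
```

Request:
send_rows(commands="-1 0.005 0 -0.0033 0; -1 0.01 0 -0.0062 0; -1 0.0155 0 -0.0088 0; -1 0.021 0 -0.0111 0; -1 0.0265 0 -0.0131 0; -1 0.032 0 -0.0147 0; -1 0.038 0 -0.016 0; -1 0.044 0 -0.0168 0; -1 0.05 0 -0.0173 0; -1 0.0556 0 -0.0175 0; -1 0.0556 0 -0.0175 0")

```text
time: 11.08
position: [0.6233, 0.0753, 0.1329]
tcp_rot: [-3.141, 0.001, 0.122]
contact_force: [-3.2, 2.7, 5.2]
finger_gap: 0.0251
grip_force: 19.5
```

Run:
```python
from h import *
rows([],.12);print(robot.state()['wrist_torque'])
T=snap('top','top2');S=snap('scene','scene2')
a=cv2.imread('pics/scene2.png')[120:250,190:320];b=cv2.imread('pics/top2.png')[150:250,150:250]
cv2.imwrite('pics/c4.png',np.hstack([cv2.resize(x,(400,400),interpolation=cv2.INTER_CUBIC) for x in(a,b)]))
```

```text
t 11.07 tcp [0.6233 0.0753 0.1329] yaw 0.122 gap 0.0251 F [-3.2  2.7  5.2] j7 -1.27
spin 0.1
[0.70309039 1.00926053 0.04972192]
```

View pics/c4.png

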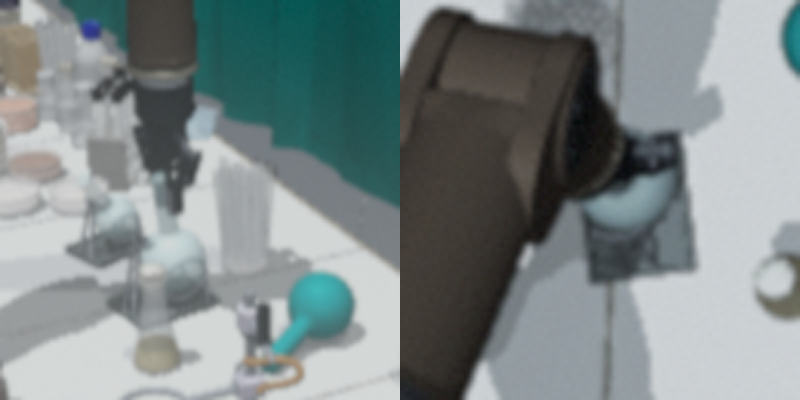

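The neck is now between the fingers and roughly upright, with the bulb still in its cradle at c4 (173,265). I'll lift it and check the tilt.

Request:
send_rows(commands="-1 0 0 0 0; -1 0 0 -0.01 0; -1 0 0 -0.03 0; -1 0 0 -0.055 0; -1 0 0 -0.085 0; -1 0 0 -0.115 0; -1 0 0 -0.145 0; -1 0 0 -0.175 0; -1 0 0 -0.195 0; -1 0 0 -0.2 0; -1 0 0 -0.2 0; -1 0 0 -0.2 0", force=30)

```text
time: 12.68
position: [0.6232, 0.0751, 0.3318]
tcp_rot: [3.141, 0.001, 0.122]
contact_force: [0.5, 0.5, -0.6]
finger_gap: 0.0252
grip_force: 29.7
```

Run:
```python
from h import *
ring=[.4505,-.272]
rows([(.58,-.04,.33),(*ring,.33),(*ring,.25),(*ring,.195)],.12)
S=snap('scene','scene3');p=robot.state()['position']
for z in(.019,-.078):print(proj(S,p+[0,0,z]))
u,v=proj(S,p+[0,0,-.03]).astype(int);print(u,v)
a=cv2.imread('pics/scene3.png')[v-40:v+60,u-50:u+50]
a=cv2.resize(a,(600,600),interpolation=cv2.INTER_CUBIC)
for z in(.019,-.078):
  q=(proj(S,p+[0,0,z])-[u-50,v-40])*6; cv2.circle(a,tuple(q.astype(int)),3,(0,0,255),-1)
cv2.imwrite('pics/c5.png',a)
```

```text
t 12.68 tcp [0.6232 0.0751 0.3318] yaw 0.122 gap 0.0252 F [ 0.5  0.5 -0.6] j7 -1.38
to [ 0.58 -0.04  0.33] : tx -0.0569 ty 0.1090 tz 0.0018
to [ 0.45  -0.272  0.33 ] : tx -0.2136 ty 0.3236 tz 0.0018
to [ 0.45  -0.272  0.25 ] : tx -0.2136 ty 0.3236 tz 0.0818
to [ 0.45  -0.272  0.195] : tx -0.2136 ty 0.3236 tz 0.1368
spin 0.1
[241.92239424 133.70874815]
[243.06244868 158.72722161]
242 146
```

View pics/c5.png

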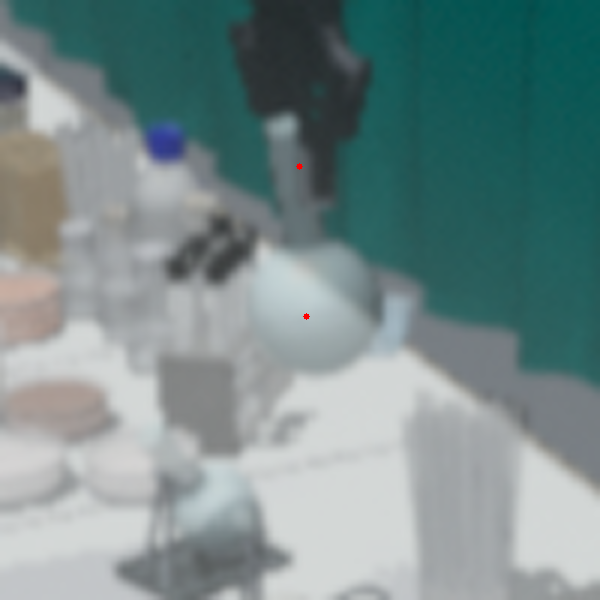

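The flask is lifted clear. The mouth is at c5 (283,122) and the bulb centre at (313,307), so it still leans about 6° towards the robot. I'll take that out in the ring.

Request:
send_rows(commands="-1 -0.015 0.03 0 0; -1 -0.03 0.065 0 0; -1 -0.055 0.1 0 0; -1 -0.08 0.135 0 0; -1 -0.105 0.17 0 0; -1 -0.13 0.205 0 0; -1 -0.155 0.24 0 0; -1 -0.18 0.27 0 0; -1 -0.2 0.295 0 0; -1 -0.215 0.313 0 0; -1 -0.2236 0.3236 0 0; -1 -0.2236 0.3236 0 0; -1 -0.2236 0.3236 0.03 0; -1 -0.2236 0.3236 0.06 0; -1 -0.2236 0.3236 0.08 0; -1 -0.2236 0.3236 0.095 0; -1 -0.2236 0.3236 0.1 0; -1 -0.2236 0.3236 0.1 0; -1 -0.2236 0.3236 0.1 0")

```text
time: 15.1
position: [0.4415, -0.2734, 0.2335]
tcp_rot: [3.141, -0.001, 0.122]
contact_force: [0.3, -0.7, -1.5]
finger_gap: 0.0252
grip_force: 29.7
```

Run:
```python
from h import *
rows([],.12)
T=snap('top','top4');S=snap('scene','scene4');p=robot.state()['position']
print('TCP z',p[2])
outs=[]
for d,n in((S,'scene4'),(T,'top4')):
  u,v=proj(d,p+[0,0,-.05]).astype(int)
  w=35;a=cv2.resize(cv2.imread(f'pics/{n}.png')[v-w:v+w,u-w:u+w],(400,400),interpolation=cv2.INTER_CUBIC)
  for X,c in((p+[0,0,.019],(0,0,255)),(p+[0,0,-.078],(0,0,255)),(np.array([.4505,-.272,.085]),(255,0,0))):
    q=(proj(d,X)-[u-w,v-w])*400/2/w; cv2.circle(a,tuple(q.astype(int)),3,c,-1)
  outs.append(a);print(n,u-w,v-w)
cv2.imwrite('pics/c6.png',np.hstack(outs))
```

```text
t 15.1 tcp [ 0.4415 -0.2734  0.2335] yaw 0.122 gap 0.0252 F [ 0.3 -0.7 -1.5] j7 -0.69
spin 0.1
TCP z 0.2333973716376211
scene4 199 191
top4 276 217
```

View pics/c6.png

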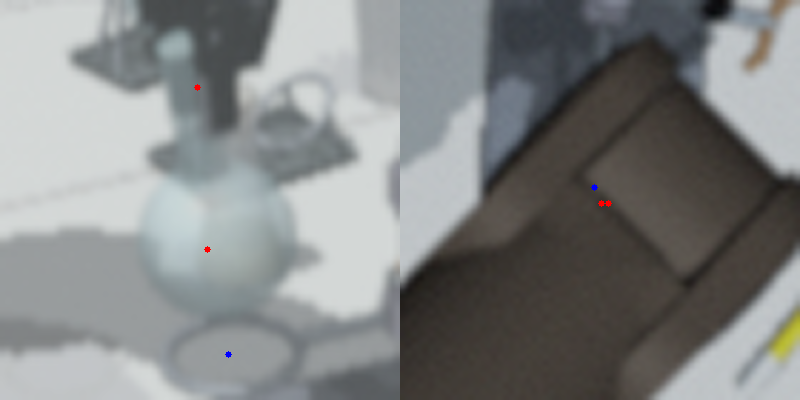

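The flask hangs just above the ring. Bulb centre is at c6 (217,239), the ring centre at (235,353) and the mouth at (174,45), so the bulb must go about 7 mm further ahead before I lower it.

Request:
send_rows(commands="-1 0.007 -0.001 0 0; -1 0.007 -0.001 0.01 0; -1 0.007 -0.001 0.02 0; -1 0.007 -0.001 0.028 0; -1 0.007 -0.001 0.034 0; -1 0.007 -0.001 0.038 0; -1 0.007 -0.001 0.041 0; -1 0.007 -0.001 0.043 0; -1 0.007 -0.001 0.045 0; -1 0.007 -0.001 0.045 0", force=20)

```text
time: 16.45
position: [0.4478, -0.2713, 0.1878]
tcp_rot: [-3.142, 0.0, 0.122]
contact_force: [-0.7, -1.7, -1.5]
finger_gap: 0.0251
grip_force: 29.8
```

Request:
send_rows(commands="-1 0 0 0.001 0; -1 0 0 0.002 0; -1 0 0 0.003 0; -1 0 0 0.003 0")

```text
time: 16.95
position: [0.4479, -0.2714, 0.1854]
tcp_rot: [-3.141, -0.001, 0.122]
contact_force: [-1.9, 2.0, 8.2]
finger_gap: 0.0252
grip_force: 30.8
```

Request:
send_rows(commands="-1 0.002 0 0 0; -1 0.004 0 0 0; -1 0.006 0 0 0; -1 0.008 0 0 0; -1 0.010 0 0 0; -1 0.011 0 0 0; -1 0.011 0 0 0")

```text
time: 17.82
position: [0.4579, -0.2704, 0.1859]
tcp_rot: [-3.141, 0.0, 0.121]
contact_force: [-7.2, 3.0, 16.4]
finger_gap: 0.0251
grip_force: 31.8
```

Run:
```python
from h import *
rows([],.12)
S=snap('scene','scene5');p=robot.state()['position']
u,v=proj(S,p+[0,0,-.05]).astype(int);w=35
a=cv2.resize(cv2.imread('pics/scene5.png')[v-w:v+w,u-w:u+w],(560,560),interpolation=cv2.INTER_CUBIC)
for X in(p+[0,0,.043],p+[0,0,-.078],p+[0,0,.019]):
    q=(proj(S,X)+[1.3,0]-[u-w,v-w])*8; cv2.circle(a,tuple(q.astype(int)),3,(0,0,255),-1)
cv2.imwrite('pics/c7.png',a)
```

```text
t 17.82 tcp [ 0.4579 -0.2704  0.1859] yaw 0.121 gap 0.0251 F [-7.2  3.  16.4] j7 -0.65
spin 0.1
```

View pics/c7.png

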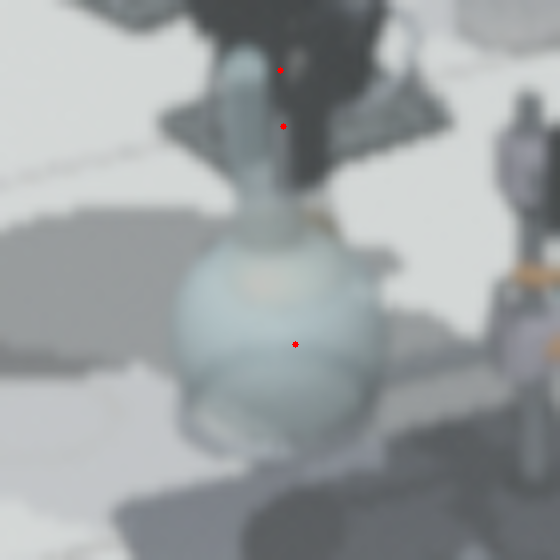

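The bulb sits in the ring with its centre at c7 (280,335). The neck is at about (253,126), leaning 2–3°. I'll let go, turn the hand a quarter turn, and close the flat pads again in the lean plane to square the neck.

Request:
send_rows(commands="-1 0.011 0 -0.001 0; -0.5 0 0 -0.001 0; 0 0 0 -0.001 0; 0.5 0 0 -0.001 0; 1 0 0 -0.001 0; 1 0 0 -0.001 0; 1 0 0 -0.001 0")

```text
time: 18.75
position: [0.4588, -0.27, 0.1858]
tcp_rot: [-3.142, 0.0, 0.122]
contact_force: [0.3, -0.2, 0.1]
finger_gap: 0.0856
grip_force: 0.0
```

Run:
```python
from h import *
rows([(.4505,-.271,.188)],.12+np.pi/2)
S=snap('scene','scene6')
```

```text
t 18.75 tcp [ 0.4588 -0.27    0.1858] yaw 0.122 gap 0.0856 F [ 0.3 -0.2  0.1] j7 -0.65
to [ 0.45  -0.271  0.188] : tx -0.0084 ty -0.0000 tz -0.0022
spin -89.9
```

Request:
send_rows(commands="1 -0.0085 0 -0.002 0; 1 -0.0085 0 -0.002 -10; 1 -0.0085 0 -0.002 -20; 1 -0.0085 0 -0.002 -30; 1 -0.0085 0 -0.002 -40; 1 -0.0085 0 -0.002 -50; 1 -0.0085 0 -0.002 -60; 1 -0.0085 0 -0.002 -70; 1 -0.0085 0 -0.002 -80; 1 -0.0085 0 -0.002 -90; 1 -0.0085 0 -0.002 -90; 0.3 -0.0085 0 -0.002 -90; 0 -0.0085 0 -0.002 -90; -0.2 -0.0085 0 -0.002 -90; -0.3 -0.0085 0 -0.002 -90; -1 -0.0085 0 -0.002 -90; -1 -0.0085 0 -0.002 -90; -1 -0.0085 0 -0.002 -90; -1 -0.0085 0 -0.002 -90; -1 -0.0085 0 -0.002 -90", force=20)

```text
time: 21.3
position: [0.4505, -0.271, 0.1878]
tcp_rot: [3.141, 0.0, 1.693]
contact_force: [2.2, 0.8, -1.2]
finger_gap: 0.0255
grip_force: 20.9
```

Run:
```python
from h import *
rows([],1.69); print(robot.state()['grip_force'],robot.state()['wrist_torque'])
S=snap('scene','scene7')
```

```text
t 21.3 tcp [ 0.4505 -0.271   0.1878] yaw 1.693 gap 0.0255 F [ 2.2  0.8 -1.2] j7 0.73
spin 0.2
20.90460777282715 [ 0.10295873 -0.79940006 -0.02989145]
```

Request:
send_rows(commands="-1 0 0 0.001 0; -1 0 0 0.0015 0; -1 0 0 0.0015 0")

```text
time: 21.72
position: [0.451, -0.2713, 0.1876]
tcp_rot: [3.14, 0.0, 1.693]
contact_force: [-0.1, 2.0, 12.7]
finger_gap: 0.0252
grip_force: 21.6
```

Request:
send_rows(commands="-1 0 0 -0.001 0; -1 0 0 -0.001 0; -0.3 0 0 -0.001 0; 0 0 0 -0.001 0; 0.3 0 0 -0.001 0; 0.6 0 0 -0.001 0; 1 0 0 -0.001 0; 1 0 0 -0.001 0; 1 0 0 -0.03 0; 1 0 0 -0.07 0; 1 0 0 -0.12 0; 1 0 0 -0.15 0; 1 0 0 -0.15 0")

```text
time: 23.35
position: [0.4513, -0.2718, 0.3387]
tcp_rot: [3.137, 0.002, 1.693]
contact_force: [0.5, -0.8, -0.9]
finger_gap: 0.0858
grip_force: 0.0
```

Run:
```python
from h import *
rod=np.array([.5592,-.2756]);k=lambda a,z,r=.058:(*(rod+r*np.array([np.cos(3.109+a),np.sin(3.109+a)])),z)
S=snap('scene','scene8')
a=cv2.resize(cv2.imread('pics/scene8.png')[188:268,200:300],(800,640),interpolation=cv2.INTER_CUBIC)[:600]
b=np.array([.4505,-.272,.114])
for z in(0,.047,.121):
    q=(proj(S,b+[0,0,z])+[1.3,0]-[200,188])*8; cv2.circle(a,tuple(q.astype(int)),2,(0,0,255),-1);print(q)
cv2.imwrite('pics/c8.png',a)
print([np.round(k(x,.182),4) for x in(1.37,1.1,.8,.5,.2,0,-.05)])
rows([k(1.37,.33),k(1.37,.182)],1.37+.03)
```

```text
[318.55288233 457.52871928]
[312.64464587 353.36432933]
[302.9210566  181.93386104]
[array([ 0.5458, -0.332 ,  0.182 ]), array([ 0.5312, -0.3264,  0.182 ]), array([ 0.5175, -0.3159,  0.182 ]), array([ 0.5074, -0.3017,  0.182 ]), array([ 0.502 , -0.2853,  0.182 ]), array([ 0.5012, -0.2737,  0.182 ]), array([ 0.5014, -0.2708,  0.182 ])]
t 23.4 tcp [ 0.4507 -0.2713  0.337 ] yaw 1.693 gap 0.0852 F [ 0.2  0.3 -1.6] j7 0.66
to [ 0.546 -0.332  0.33 ] : tx -0.0719 ty 0.0870 tz 0.0070
to [ 0.546 -0.332  0.182] : tx -0.0719 ty 0.0870 tz 0.1550
spin 16.8
```

View pics/c8.png

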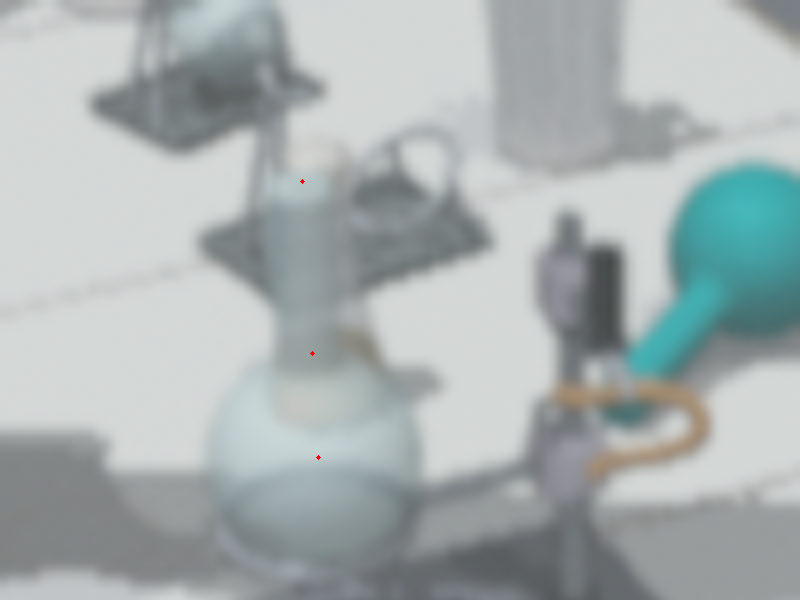

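The flask stands upright and level in the ring: bulb centre (316,457), neck base (311,353), mouth (299,185), all on the expected vertical. Next I take the knob and close the fork.

Request:
send_rows(commands="1 -0.03 0.04 0.007 10; 1 -0.06 0.075 0.007 20; 1 -0.072 0.087 0.007 20; 1 -0.072 0.087 0.03 20; 1 -0.072 0.087 0.07 20; 1 -0.072 0.087 0.11 20; 1 -0.072 0.087 0.14 20; 1 -0.072 0.087 0.153 20; 1 -0.072 0.087 0.153 20; -1 -0.072 0.087 0.153 20; -1 -0.072 0.087 0.153 20; -1 -0.072 0.087 0.153 20; -1 -0.072 0.087 0.153 20; -1 -0.072 0.087 0.153 20; -1 -0.072 0.087 0.153 20; -1 -0.072 0.087 0.153 20; -1 -0.072 0.087 0.153 20", force=25)

```text
time: 25.52
position: [0.5458, -0.3322, 0.1838]
tcp_rot: [3.14, 0.0, 1.344]
contact_force: [-0.8, 0.6, 5.0]
finger_gap: 0.0139
grip_force: 25.8
```

Run:
```python
from h import *
rod=np.array([.5592,-.2756]);p=robot.state()['position'];v=p[:2]-rod;a0=np.arctan2(v[1],v[0])%(2*np.pi)-3.109
print(a0,np.linalg.norm(v))
k=lambda a,z,r=.058:(*(rod+r*np.array([np.cos(3.109+a),np.sin(3.109+a)])),z)
A=np.arange(1.3,-.06,-.1);print(A.round(2))
rows([k(a,p[2]) for a in A]+[k(-.06,p[2])],-.03)
```

```text
1.3714856861086524 0.058128986497300604
[ 1.3  1.2  1.1  1.   0.9  0.8  0.7  0.6  0.5  0.4  0.3  0.2  0.1 -0. ]
t 25.52 tcp [ 0.5458 -0.3322  0.1838] yaw 1.344 gap 0.0139 F [-0.8  0.6  5. ] j7 0.47
to [ 0.542 -0.331  0.184] : tx 0.0003 ty -0.0041 tz -0.0000
to [ 0.536 -0.329  0.184] : tx 0.0010 ty -0.0099 tz -0.0000
to [ 0.531 -0.326  0.184] : tx 0.0023 ty -0.0155 tz -0.0000
to [ 0.526 -0.323  0.184] : tx 0.0042 ty -0.0210 tz -0.0000
to [ 0.522 -0.32   0.184] : tx 0.0066 ty -0.0263 tz -0.0000
to [ 0.517 -0.316  0.184] : tx 0.0095 ty -0.0313 tz -0.0000
to [ 0.514 -0.311  0.184] : tx 0.0129 ty -0.0360 tz -0.0000
to [ 0.51  -0.307  0.184] : tx 0.0167 ty -0.0404 tz -0.0000
to [ 0.507 -0.302  0.184] : tx 0.0210 ty -0.0443 tz -0.0000
to [ 0.505 -0.296  0.184] : tx 0.0256 ty -0.0478 tz -0.0000
to [ 0.503 -0.291  0.184] : tx 0.0306 ty -0.0508 tz -0.0000
to [ 0.502 -0.285  0.184] : tx 0.0358 ty -0.0533 tz -0.0000
to [ 0.501 -0.28   0.184] : tx 0.0413 ty -0.0552 tz -0.0000
to [ 0.501 -0.274  0.184] : tx 0.0469 ty -0.0566 tz -0.0000
to [ 0.501 -0.27   0.184] : tx 0.0503 ty -0.0572 tz -0.0000
spin 78.7
```

Request:
send_rows(commands="-1 0.0003 -0.0041 0 4; -1 0.001 -0.0099 0 10; -1 0.0023 -0.0155 0 15; -1 0.0042 -0.021 0 21; -1 0.0066 -0.0263 0 27; -1 0.0095 -0.0313 0 33; -1 0.0129 -0.036 0 38; -1 0.0167 -0.0404 0 44; -1 0.021 -0.0443 0 50; -1 0.0256 -0.0478 0 55; -1 0.0306 -0.0508 0 61; -1 0.0358 -0.0533 0 67; -1 0.0385 -0.0543 0 70; -1 0.0413 -0.0552 0 73; -1 0.044 -0.056 0 76; -1 0.0469 -0.0566 0 78; -1 0.0469 -0.0566 0 78")

```text
time: 27.65
position: [0.502, -0.2729, 0.1838]
tcp_rot: [-3.141, -0.002, -0.017]
contact_force: [2.7, 2.4, 6.9]
finger_gap: 0.0141
grip_force: 26.0
```

Request:
send_rows(commands="-1 0 -0.001 0 0; -1 0 -0.002 0 0; -1 0 -0.003 0 0; -1 0 -0.003 0 0")

```text
time: 28.15
position: [0.5021, -0.2722, 0.1838]
tcp_rot: [3.138, -0.003, -0.018]
contact_force: [7.1, -5.3, 1.3]
finger_gap: 0.0142
grip_force: 25.5
```

Request:
send_rows(commands="-1 0 -0.001 0 0; -1 0 -0.001 0 0; 0 0 -0.001 0 0; 0.2 0 -0.001 0 0; 0.2 0 -0.001 0 0; 0.2 0 -0.001 0 0; 0.2 0 -0.001 -0.02 0; 0.2 0 -0.001 -0.06 0; 0.2 0 -0.001 -0.11 0; 0.2 0 -0.001 -0.15 0; 0.2 0.05 0.15 -0.17 0; 0.2 0.05 0.2 -0.17 0; 0.2 0.05 0.25 -0.17 0; 0.2 0.05 0.25 -0.17 0;  0.2 0.05 0.25 -0.17 0")

```text
time: 30.02
position: [0.5433, -0.5266, 0.3513]
tcp_rot: [3.141, 0.004, -0.024]
contact_force: [-0.3, 0.7, -0.3]
finger_gap: 0.0515
grip_force: 0.0
```

Run:
```python
from h import *
T=snap('top','top9');S=snap('scene','scene9')
print(robot.state()['position'])
g=T['frame'].astype(int)
# knob: darkest spot; cork: orange
R=g[200:265,285:350];m=R.max(2)<60;ys,xs=np.where(m);print('dark',len(xs),xs.mean()+285,ys.mean()+200)
for n,d,(r0,r1,c0,c1) in(('top',T,(200,265,285,350)),('scene',S,(190,270,200,300))):
    r=d['frame'][r0:r1,c0:c1].astype(int);m=((r[...,0]-r[...,2])>45).astype(np.uint8)
    ys,xs=np.where(m);print(n,'cork',len(xs),xs.mean()+c0,xs.min()+c0,xs.max()+c0,ys.mean()+r0,ys.min()+r0,ys.max()+r0)
rod=np.array([.5592,-.2756,0]);f=lambda r,z:rod+[r*np.cos(3.109),r*np.sin(3.109),z]
print('expect knob',proj(T,f(.058,.213)),'fork',proj(T,f(.11,.167)),proj(S,f(.11,.167)),'mouth T',proj(T,[.4505,-.272,.235]))
# neck silhouette in the scene: mouth, edges compared with the pre-fork picture
a=np.load('pics/scene8.npz')['frame'].astype(int);b=S['frame'].astype(int)
D=np.abs(a-b).max(2)[190:270,200:300];
print('neck-top region change',D[18:36,28:48].mean(),'bulb',D[52:70,28:50].mean())
```

```text
[ 0.54541052 -0.52290295  0.35226936]
dark 545 327.6238532110092 252.11009174311926
top cork 4 304.25 303 305 241.0 240 242<stdin>:9: RuntimeWarning: Mean of empty slice.
  ret = ret.dtype.type(ret / rcount)
Traceback (most recent call last):
ValueError: zero-size array to reduction operation minimum which has no identity
```

Request:
send_rows(commands="0.2 -0.03 0 -0.06 0; 0.2 -0.06 0 -0.12 0; 0.2 -0.09 0 -0.14 0; 0.2 -0.12 -0.06 -0.14 0; 0.2 -0.12 -0.12 -0.14 0; 0.2 -0.12 -0.18 -0.14 0; 0.2 -0.12 -0.24 -0.14 0; 0.2 -0.12 -0.3 -0.14 0; 0.2 -0.12 -0.36 -0.14 0; 0.2 -0.12 -0.42 -0.14 0; 0.2 -0.12 -0.48 -0.14 0; 0.2 -0.12 -0.54 -0.14 0; 0.2 -0.12 -0.6 -0.14 0; 0.2 -0.12 -0.66 -0.14 0; 0.2 -0.12 -0.72 -0.14 0; 0.2 -0.12 -0.78 -0.14 0; 0.2 -0.12 -0.84 -0.14 0; 0.2 -0.12 -0.84 -0.14 0; 0.2 -0.12 -0.84 -0.14 0; 0.2 -0.12 -0.84 -0.14 0")

```text
time: 32.62
position: [0.4411, 0.3196, 0.4941]
tcp_rot: [-3.141, -0.001, -0.019]
contact_force: [-0.2, 0.2, -0.0]
finger_gap: 0.0515
grip_force: 0.0
```

Run:
```python
from h import *
T=snap('top','top10');S=snap('scene','scene10')
print(robot.state()['position'])
rod=np.array([.5592,-.2756,0]);f=lambda r,z:rod+[r*np.cos(3.109),r*np.sin(3.109),z]
for n,d,(r0,r1,c0,c1) in(('top',T,(200,265,285,350)),('scene',S,(190,270,200,300))):
    r=d['frame'][r0:r1,c0:c1].astype(int);m=(r[...,0]-r[...,2])>30
    ys,xs=np.where(m);print(n,'cork',len(xs)); 
    if len(xs):print(xs.mean()+c0,xs.min()+c0,xs.max()+c0,ys.mean()+r0,ys.min()+r0,ys.max()+r0)
    m=r.max(2)<50;ys,xs=np.where(m);print('dark',len(xs),xs.mean()+c0 if len(xs) else 0,ys.mean()+r0 if len(xs) else 0)
print('expect knob',proj(T,f(.058,.205)),proj(S,f(.058,.195))+[1.3,0],'fork',proj(T,f(.11,.167)),proj(S,f(.11,.167))+[1.3,0])
a=np.load('pics/scene8.npz')['frame'].astype(int);b=S['frame'].astype(int)
D=np.abs(a-b).max(2);print('mouth change',D[208:222,230:244].mean(),'bulb',D[240:258,228:250].mean(),'bench ref',D[262:275,205:215].mean())
for im in(a,b):print('row 215',im[215,226:252].sum(1)//3); print('row 245',im[245,220:260].sum(1)//3)
```

```text
[0.44138727 0.319533   0.49402592]
top cork 46
310.0 302 318 251.3913043478261 240 258
dark 15 311.46666666666664 232.13333333333333
scene cork 37
237.43243243243245 228 245 231.83783783783784 225 234
dark 0 0 0
expect knob [312.24730662 232.61063839] [254.03150533 218.91731206] fork [310.94003225 250.00755003] [238.61069607 230.57481531]
mouth change 4.316326530612245 bulb 10.18939393939394 bench ref 7.0
row 215 [200 193 184 166 148 130 132 143 146 149 154 156 155 152 148 145 148 149
 156 154 145 139 141 143 141 140]
row 245 [210 210 210 210 207 195 185 187 192 196 200 201 202 202 202 199 198 197
 197 196 194 192 190 188 185 186 185 183 179 174 168 163 175 203 212 213
 212 210 210 207]
row 215 [165 179 176 163 146 129 131 142 145 149 153 155 154 152 147 143 146 148
 155 153 144 139 140 142 132 104]
row 245 [214 214 213 213 210 199 188 188 193 197 199 201 202 202 202 200 199 198
 197 196 194 191 190 188 186 187 185 182 179 174 169 163 175 203 212 213
 212 210 210 207]
```

The fork is at its stop: the knob reads (311.5,232.1) against an expected (312.2,232.6), and the flask's edges match the picture taken before closing. The arm is clear, so I'm handing in.

```bash
python3 -c "
from rig import robot
print(robot.close_job())"
```

```text
the job is handed in; nothing more can be done
None
```

I handed the job in at about 33 s: the larger flask stands upright in the grey stand's ring, released, with the fork swung home against its stop round the neck. The smaller flask and other glassware were left alone. One slip: a wrong row pushed the flask's neck up to 11 mm for about 1/8 s while it was in the ring; I then squared it up and checked that it stood level.

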